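Load the shaker with the bottle that fits its cup

ROBOT

A 6-joint arm with a two-finger parallel gripper is mounted at the origin on a cart in front of the work surface, level with it; the furniture and walls round the work are solid. World frame = base frame: x ahead of the robot, y to its left, z up, the work surface at z = 0. Lengths are in m, angles in rad, forces in N, time in s.
With the tool pointing down it reaches from about 0.375 to 0.9 m from the base axis. Payload 3.1 kg.
Tool frame: the origin (TCP) lies midway between the tips of the shut fingers; the grasp point (between the pads) lies 19 mm behind it; z points along the fingers, y is the line along which they close (so a half turn about z gives the same grasp; the last joint's range is limited). The gripper opens to 85 mm and grips with 20 to 120 N. Pads are 22 mm wide; open, the fingers measure 114 mm over their backs; the gripper's body (76 mm by 85 mm) begins 54 mm behind the grasp point. The pads swing forward as they close: fully open they stand 13 mm farther back than shut.
Start: joints at [1.018, 0.527, 1.433, -0, 1.181, -0.178], TCP at [0.228, 0.582, 0.199] pointing down, gripper open.
Joint ranges: [-3.08, 3.08], [-0.75, 2.2], [0.22, 2.44], [-1.43, 4.57], [0, 2.65], [-2.85, 2.85]. Speed limits (rad/s): [2.79, 2.79, 3.14, 3.14, 3.14, 3.14].

INTERFACE

Orientations are given as a unit quaternion [x, y, z, w].
In Python, from station import manip gives the robot as it stands.
- The arm moves only by the tool step_arm, never from a script. Its argument "targets" is text: rows parted by semicolons, each of 4 numbers parted by spaces: the shift along the tool's x, y, z in mm, then the turn about the tool's z in degrees. A call has 1 to 12 rows; each row is the pose to reach, as a shift and turn from the pose commanded when the call began, along the tool's axes at that moment; what a row does not reach only later rows make up. A row lasts 1/10 s, in which the tool goes at most 50 mm and 8.59 degrees, less where a joint would pass 70% of its speed; a pose out of reach is approached as far as the arm can. A call with a gripper value outside its range is refused whole. "gripper" is the closure, from 0 (fully open) to 1 (shut), set as the call begins (left out, the last holds). The fingers move at their own pace and stop on an object; "squeeze" is the grip in N (left out, the last holds). Time passes only in rows, so rows that repeat a pose let the fingers close. It gives the time, the measured TCP pose, the force, the opening and the grip force at its end, in the units of the state.
- manip.sense(): the state, without advancing time (a new reading comes with each control period).
- manip.snapshot(name): name is "side" or "top" or "wrist"; returns the picture (420x560x3 uint8, red, green, blue); there is no depth.
- manip.get_calibration(name): a dict with "fov_y" (degrees; the focal length in pixels is half the picture's height over the tangent of half this angle, whatever the lens; pixels are square), "cx", "cy" (the principal point, pixels), "extrinsics" (4x4, takes a point from camera to world coordinates); the wrist camera has in their place "tool_from_camera" (4x4, takes a point from camera to tool coordinates, whose origin is the TCP and whose axes are the flange's). Camera axes: x right, y down, z forward; pixel columns grow to the right and rows downward; lengths in m; the calibration is good to about 2 mm. A picture is of the moment at which its call begins: read the wrist's pose just before it. get_calibration takes no time and is no camera call.
- manip.sign_off(): hands the job in; it is judged then, once.
Trained networks look in the newest picture that a camera, given by its name, has taken for a name from the list of things; names that differ only in an ending like _2 or _b are one class to them, and where a whole thing is asked for, a point or a joint stands for the part that bears it (a point fixed in the world has none). Each returns a list of dicts, best first, with "p" (0 to 1); they miss things now and then, are a little off and sometimes report something else, mostly with a low value. They report only what shows in the picture. A call takes as long as a camera call. They do not tell look-alikes from the thing itself.
- manip.recognise(camera, query): "position" ([column, row] in pixels, amid what is visible of it).
- manip.masks_of(camera, query): "pixels" (420x560 bool, what is visible of it) and "position" ([column, row] in pixels, amid what is visible of it).
- manip.mark_of(camera, query): "position" ([column, row] in pixels: a listed point, or the origin of a listed thing).
The state is a dict: "t": time; "q": joint angles; "qd": joint speeds; "tau": joint torques, N m; "tcp_pos": TCP position; "tool_rot": TCP orientation; "force": force on the tool from outside, world axes, zero at the start; "ft_torque": the same for the moment, N m; "finger_gap": opening from 0.0 (shut) to 1.0 (fully open); "gripper_force": force on a finger pad.
Only numpy, scipy, OpenCV 4.12 (cv2) and the standard library are available. Lean on these libraries where they do the work, as an engineer would, in place of code of your own. Each camera call takes 0.05 s, during which the arm holds its last target. There are 200 camera calls.

TASK

Load the small orbital shaker: of the three white screw-cap bottles standing out in the open in the front half of the worktop, stand the one that is the right size for the blue cup upright in it, right down on the cup's floor, and let go. One bottle is too wide to go in and one is so thin that it would rattle about; leave those two standing where they are. The bottles at the back of the worktop have no part in this.

Things in the scene. Friction and masses are not known exactly. Their poses are not given: they have to be found in the camera images.
- bottle_a: White round plastic bottle with a blue screw cap: body 44 mm in diameter, straight up to about 60 mm and then narrowing to the shoulder, 28 mm cap, 100 mm tall in all, about 0.11 kg, loose. Origin at the centre of its underside, z up along its axis.
- bottle_b: White round plastic bottle with a blue screw cap: body 60 mm in diameter, 38 mm cap, 145 mm tall in all, about 0.26 kg, loose. Origin at the centre of its underside, z up along its axis.
- bottle_c: White round plastic bottle with a white screw cap: body 28 mm in diameter, 18 mm cap, 66 mm tall in all, about 0.03 kg, loose. Origin at the centre of its underside, z up along its axis.
- cup (a point): Centre of the floor of the blue cup, 44 mm above the worktop, z up. The open round cup stands in the middle of the top of the shaker, a white box 136 x 136 mm with its top 34 mm above the worktop, fixed in place. The cup has a bore of 52 mm that widens to 57 mm at the mouth, is 28 mm deep inside (rim 72 mm above the worktop) and 67 mm wide over the rim. The shaker does not run.
Things that resemble listed ones, but are neither listed nor needed, are in the scene too. Of the things that look like the part that bears cup, the larger one is meant.

How it is judged:
By the outcome, as a careful person would: the job done as asked, in the order asked, and still so for the second after the job is handed in, with the robot touching nothing.
It also fails if it takes over 38 s, if anything falls off the work surface, if the arm or the gripper's body presses on something with over 40 N, if the wrist force passes 120 N, or if a joint passes its speed limit or range.

## Working session

There is one attempt and no reset: what is moved stays moved. The work goes in short steps, Python scripts to look and compute and a tool call to move; the robot and the scene stay as the last step left them, time stands still between calls to the robot, and variables do not carry over. Pictures are saved under pics/ and viewed, at most 10 in all, crops included, and the job is handed in when it is done.

Besides the shell and the picture viewer there is one more tool, called after "Emit:" in YAML: its name, and indented under it one key for each argument. step_arm: Moves the arm, as the interface text tells. Its arguments: {"type":"object","properties":{"targets":{"type":"string"},"gripper":{"type":"number"},"squeeze":{"type":"number"}},"required":["targets"]}

```bash
mkdir -p pics
cat > h.py <<'E'
import numpy as np, cv2
from scipy.spatial.transform import Rotation as R
from station import manip
def cam(name,s=None):
    c=manip.get_calibration(name)
    f=210/np.tan(np.radians(c["fov_y"])/2)
    if "extrinsics" in c: T=np.array(c["extrinsics"])
    else:
        W=np.eye(4);W[:3,:3]=R.from_quat(s["tool_rot"]).as_matrix();W[:3,3]=s["tcp_pos"]
        T=W@np.array(c["tool_from_camera"])
    return f,c["cx"],c["cy"],T
def ray(C,px,z):
    f,cx,cy,T=C
    d=T[:3,:3]@np.array([(px[0]-cx)/f,(px[1]-cy)/f,1]);o=T[:3,3]
    return o+d*(z-o[2])/d[2]
def proj(C,p):
    f,cx,cy,T=C
    q=T[:3,:3].T@(np.array(p)-T[:3,3]); return np.array([cx+f*q[0]/q[2],cy+f*q[1]/q[2]])
def save(n,im): cv2.imwrite(f"pics/{n}.png",im[:,:,::-1])
E
python3 - <<'E'
from h import *
np.set_printoptions(precision=3,suppress=True)
s=manip.sense();print(s["t"],s["tcp_pos"],s["tool_rot"])
ims=[]
for n in("top","side"):
    im=manip.snapshot(n); C=cam(n); ims.append(im); print(n,C[0],C[3][:3,3],C[3][:3,2], {k:v for k,v in manip.get_calibration(n).items() if k!="extrinsics"})
    save(n+"0",im)
    for q in("bottle_a","cup"):
        for d in manip.mark_of(n,q): print(n,q,round(d["p"],2),np.round(d["position"]),ray(C,d["position"],0.044 if q=="cup" else 0))
E
```

```text
0.0 [0.228 0.581 0.198] [ 0.186  0.983 -0.001 -0.   ]
top 381.6509578984839 [ 0.38  -0.015  1.105] [ 0.148 -0.015 -0.989] {'fov_y': 57.64278697682084, 'cx': 272.29227341755416, 'cy': 205.41904088938577}
top bottle_a 0.81 [304. 195.] [ 0.577 -0.125  0.   ]
top bottle_a 0.57 [164. 234.] [0.466 0.283 0.   ]
top bottle_a 0.55 [231. 196.] [0.574 0.09  0.   ]
top cup 0.83 [380. 236.] [ 0.451 -0.331  0.044]
top cup 0.63 [308. 254.] [ 0.403 -0.129  0.044]
top cup 0.61 [165. 233.] [0.464 0.267 0.044]
side 457.7189093294305 [ 0.34  -0.785  0.637] [ 0.17   0.796 -0.581] {'fov_y': 49.29101740606862, 'cx': 280.58060284609786, 'cy': 207.2817868267019}
side bottle_a 0.96 [299. 207.] [0.57  0.079 0.   ]
side bottle_a 0.65 [328. 265.] [ 0.578 -0.13   0.   ]
side bottle_a 0.53 [244. 168.] [0.468 0.287 0.   ]
side cup 0.69 [240. 268.] [ 0.398 -0.148  0.044]
side cup 0.64 [294. 339.] [ 0.458 -0.33   0.044]
```

View pics/top0.png

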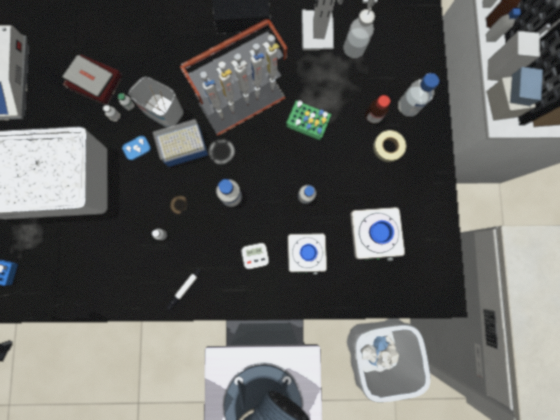

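View pics/side0.png

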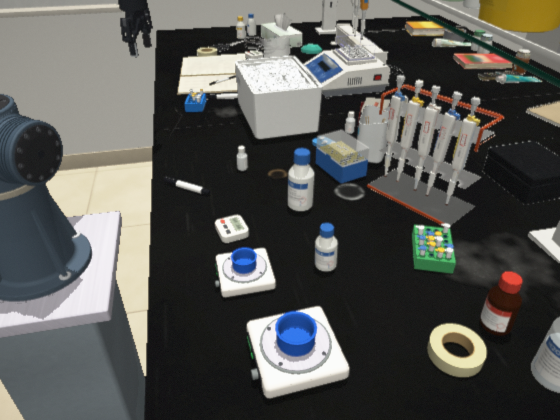

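The top and side views show these candidates:
- **Bottles (top):** large blue-cap at (229,193), medium blue-cap at (307,194), thin white-cap at (159,234).
- **Shakers (top):** small at (308,253), large at (380,234).

The medium bottle (44 mm) fits the cup. The large shaker matches the "136 mm box" and "larger" description. I'll confirm both with a size overlay.

Run:
```python
from h import *
np.set_printoptions(precision=3,suppress=True)
b=np.array([.577,-.127]);c=np.array([.455,-.331])
im=cv2.imread("pics/side0.png");C=cam("side")
S=3; u0,v0=210,200
crop=cv2.resize(im[v0:v0+200,u0:u0+160],None,fx=S,fy=S,interpolation=cv2.INTER_CUBIC)
t=np.linspace(0,2*np.pi,60)
def circ(p,r,z,col): cv2.polylines(crop,[np.int32([(proj(C,[p[0]+r*np.cos(a),p[1]+r*np.sin(a),z])-[u0,v0])*S for a in t])],True,col,1)
for r,z in((.022,0),(.022,.06),(.014,.1)): circ(b,r,z,(0,255,0))
circ(c,.0335,.072,(0,255,255));circ(c,.096,.034,(0,255,0))
cv2.imwrite("pics/crop1.png",crop)
s=manip.sense();M=R.from_quat(s["tool_rot"]).as_matrix();print(M)
print("to bottle z .17",1000*M.T@(np.r_[b,.20]-s["tcp_pos"]))
print("b->c",1000*M.T@np.r_[c-b,0]); print(cam("wrist",s)[3]-0*np.eye(4), manip.get_calibration("wrist")["tool_from_camera"])
```

```text
[[-0.931  0.365 -0.   ]
 [ 0.365  0.931 -0.001]
 [ 0.    -0.001 -1.   ]]
to bottle z .17 [-583.593 -532.264   -1.196]
b->c [  39.088 -234.461    0.188]
[[ 0.366  0.883  0.294  0.152]
 [ 0.93  -0.347 -0.118  0.611]
 [-0.002  0.317 -0.948  0.374]
 [ 0.     0.     0.     1.   ]] [[-0.001 -0.948 -0.317  0.082]
 [ 1.    -0.001 -0.001 -0.   ]
 [ 0.001 -0.317  0.948 -0.175]
 [ 0.     0.     0.     1.   ]]
```

View pics/crop1.png

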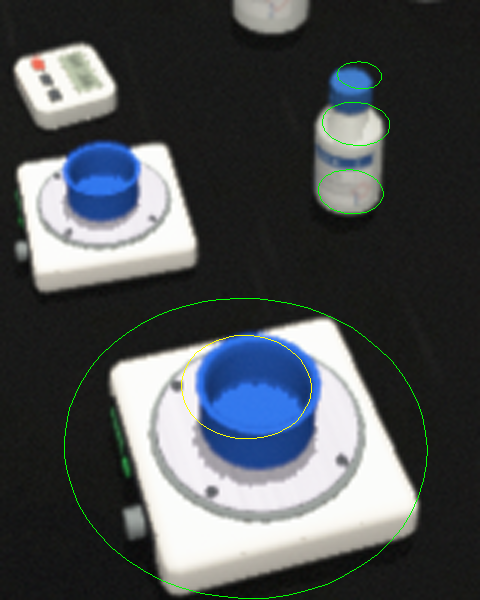

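The crop confirms that the medium bottle (crop 350,140) matches the 44 mm × 100 mm outlines. The lower shaker (crop 258,450) matches the 136 mm box. I'm moving there now and will refine from the wrist camera.

Emit:
step_arm:
  targets: "-37 -33 -20 0;-74 -66 -20 0;-111 -99 -20 0;-148 -132 -20 0;-185 -165 -20 0;-222 -198 -20 0;-259 -231 -20 0;-296 -264 -20 0;-333 -297 -20 0;-370 -330 -20 0;-407 -363 -20 0;-444 -396 -20 0"
  gripper: 0

```text
t: 1.5
tcp_pos: [0.4976, 0.049, 0.219]
tool_rot: [0.186, 0.983, 0.0, 0.0]
force: [1.7, 1.0, -0.4]
finger_gap: 0.998
gripper_force: 0.0
```

Emit:
step_arm:
  targets: "-35 -34 0 0;-70 -68 0 0;-105 -102 0 0;-140 -136 0 0;-140 -136 0 0;-140 -136 0 0;-140 -136 0 0;-140 -136 0 0"

```text
t: 2.3
tcp_pos: [0.5768, -0.1251, 0.2188]
tool_rot: [0.185, 0.983, 0.0, -0.0]
force: [-0.7, 0.0, 0.1]
finger_gap: 1.002
gripper_force: 0.0
```

```bash
cat > look.py <<'E'
from h import *
import sys
np.set_printoptions(precision=4,suppress=True)
n=sys.argv[1]; q=sys.argv[2]
s=manip.sense();C=cam("wrist",s);M=R.from_quat(s["tool_rot"]).as_matrix()
im=manip.snapshot("wrist");save(n,im)
print(s["t"],s["tcp_pos"],s["q"])
for d in manip.mark_of("wrist",q):
    p=ray(C,d["position"],.044 if q=="cup" else 0);print("mark",round(d["p"],2),np.round(d["position"]),p,"tool mm",1000*M.T@(p-s["tcp_pos"]))
for d in manip.masks_of("wrist",q):
    m=d["pixels"].astype(np.uint8);print("mask",round(d["p"],2),cv2.boundingRect(m)); np.save(n+".npy",m) if d["p"]>.5 else 0
E
python3 look.py w1 bottle_a
```

```text
2.3 [ 0.5768 -0.1251  0.2188] [-0.4028  0.4586  1.499   0.0002  1.185  -1.6016]
mark 0.83 [441. 112.] [0.5735 0.0871 0.    ] tool mm [ 80.0386 196.3527 218.9356]
mark 0.72 [284. 174.] [ 0.5745 -0.1223  0.    ] tool mm [  2.9409   1.7085 218.8095]
mask 0.78 (259, 158, 39, 46)
mask 0.63 (421, 78, 139, 66)
```

View pics/w1.png

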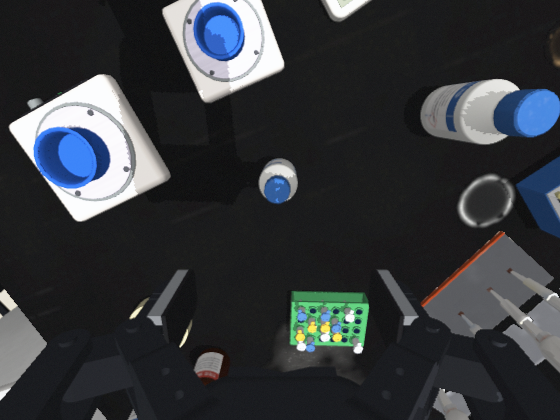

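The wrist view shows the bottle centred at (278,180), with its cap at (277,189) and the fingers clear on both sides. The large shaker's cup is at (67,157). I'll refine both from colour, using known heights.

Run:
```python
from h import *
np.set_printoptions(precision=4,suppress=True)
s=manip.sense();C=cam("wrist",s);M=R.from_quat(s["tool_rot"]).as_matrix()
im=cv2.imread("pics/w1.png");hsv=cv2.cvtColor(im,cv2.COLOR_BGR2HSV)
blue=cv2.inRange(hsv,(100,120,60),(125,255,255))
n,l,st,ce=cv2.connectedComponentsWithStats(blue)
for i in range(1,n):
    if st[i,4]>150: print(st[i],ce[i])
# predicted silhouette fit of bottle mask
m=np.load("w1.npy") ; 
m=(manip.masks_of("wrist","bottle_a")[0]["pixels"]).astype(np.uint8); 
from scipy.optimize import minimize
for d in manip.masks_of("wrist","bottle_a"):
    m=d["pixels"].astype(np.uint8)
    if cv2.boundingRect(m)[0]>350: continue
    t=np.linspace(0,2*np.pi,40)
    def sil(p):
        pts=[proj(C,[p[0]+r*np.cos(a),p[1]+r*np.sin(a),z]) for r,z in((.022,0),(.022,.06),(.014,.08),(.014,.1)) for a in t]
        k=np.zeros_like(m);cv2.fillConvexPoly(k,np.int32(np.round(cv2.convexHull(np.float32(pts))*16)),1,shift=4);return k
    f=lambda p:-(sil(p)&m).sum()/(sil(p)|m).sum()
    r=minimize(f,[.5745,-.1223],method="Nelder-Mead",options=dict(initial_simplex=[[.5745,-.1223],[.582,-.1223],[.5745,-.115]]))
    p=np.r_[r.x,0];print("sil",p,r.fun,1000*M.T@(p-s["tcp_pos"]))
for px in((277,189),):
    p=ray(C,px,.1);print("cap",p,1000*M.T@(p-s["tcp_pos"]))
```

```text
[ 194    2   50   59 2305] [218.6659  31.2707]
[ 494   89   66   49 2635] [527.1256 112.5165]
[  34  127   76   61 3640] [ 70.5426 156.0236]
[ 516  156   44   82 1921] [542.2264 195.5461]
[264 176  26  28 564] [276.7252 189.5195]
sil [ 0.5942 -0.0794  0.    ] 0.0 [  1.0021  49.0119 219.0535]
cap [ 0.5684 -0.1284  0.1   ] [  7.1952  -6.0358 119.0532]<stdin>:20: RuntimeWarning: overflow encountered in scalar negative
```

Run:
```python
from h import *
from scipy.optimize import minimize
np.set_printoptions(precision=4,suppress=True)
s=manip.sense();C=cam("wrist",s);M=R.from_quat(s["tool_rot"]).as_matrix()
t=np.linspace(0,2*np.pi,40)
def fit(m,prof,p0):
    m=m.astype(bool)
    def sil(p):
        k=np.zeros(m.shape,np.uint8)
        for (r,z),(r2,z2) in zip(prof,prof[1:]):
            pts=[proj(C,[p[0]+q*np.cos(a),p[1]+q*np.sin(a),h]) for q,h in((r,z),(r2,z2)) for a in t]
            cv2.fillConvexPoly(k,np.int32(np.round(cv2.convexHull(np.float32(pts))*16)),1,shift=4)
        return k>0
    f=lambda p:-float((sil(p)&m).sum())/float((sil(p)|m).sum())
    p0=np.array(p0);r=minimize(f,p0,method="Nelder-Mead",options=dict(initial_simplex=[p0,p0+[.008,0],p0+[0,.008]],xatol=1e-4))
    p=np.r_[r.x,0];print(p,r.fun,1000*M.T@(p-s["tcp_pos"]))
for d in manip.masks_of("wrist","bottle_a"):
    if d["position"][0]<350: fit(d["pixels"],[(.022,0),(.022,.06),(.014,.08),(.014,.1)],[.572,-.125])
im=cv2.imread("pics/w1.png");blue=cv2.inRange(cv2.cvtColor(im,cv2.COLOR_BGR2HSV),(100,120,60),(125,255,255))
n,l,st,ce=cv2.connectedComponentsWithStats(blue)
for i in range(1,n):
    if abs(ce[i]-[70,156]).max()<6: fit(l==i,[(.0305,.044),(.0335,.072)],[.455,-.331])
    if abs(ce[i]-[276,189]).max()<6: fit(l==i,[(.014,.082),(.014,.1)],[.57,-.127])
```

```text
[ 0.5717 -0.1297  0.    ] -0.91005291005291 [  4.0406  -5.6444 219.0512]
[ 0.4623 -0.3292  0.    ] -0.9526053940822204 [  33.266  -231.2786  219.0477]
[ 0.5724 -0.13    0.    ] -0.7888111888111888 [  3.3156  -5.6548 219.0513]
```

Emit:
step_arm:
  targets: "4 -6 30 0;4 -6 65 0;4 -6 100 0;4 -6 130 0;4 -6 155 0;4 -6 175 0;4 -6 186 0;4 -6 186 0;4 -6 186 0"

```text
t: 3.5
tcp_pos: [0.5723, -0.131, 0.0334]
tool_rot: [0.186, 0.983, -0.0, 0.001]
force: [0.9, -0.0, 0.1]
finger_gap: 1.003
gripper_force: 0.0
```

Emit:
step_arm:
  targets: "0 0 0 0;0 0 0 0;0 0 0 0;0 0 0 0;0 0 0 0;0 0 0 0;0 0 0 0;0 0 0 0;0 0 0 0;0 0 0 0"
  gripper: 1
  squeeze: 35

```text
t: 4.5
tcp_pos: [0.5725, -0.1308, 0.0337]
tool_rot: [0.186, 0.983, 0.0, 0.001]
force: [-0.1, 1.6, 5.2]
finger_gap: 0.391
gripper_force: 32.4
```

Run:
```python
from h import *
a=manip.snapshot("wrist");b=manip.snapshot("side");
A=cv2.resize(a[150:420,100:460],None,fx=1.1,fy=1.1);A=cv2.resize(a[150:420,140:420],(400,386));B=cv2.resize(b[160:300,250:395],(400,386),interpolation=cv2.INTER_CUBIC)
save("g1",np.hstack([A,B]))
```

```text
(no output)
```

View pics/g1.png

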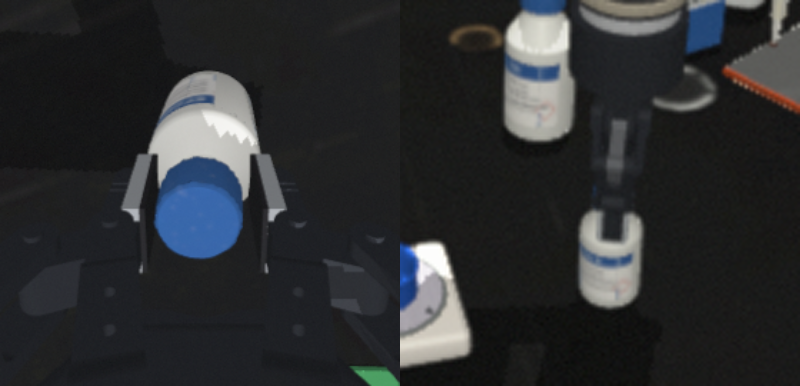

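The wrist view shows the pads on either side of the body, about 45 mm apart by scale against the cap. That makes it a body grip. I'll lift and check that it holds.

Emit:
step_arm:
  targets: "0 0 -10 0;0 0 -25 0;0 0 -50 0;0 0 -80 0;0 0 -110 0;0 0 -110 0;0 0 -110 0"

```text
t: 5.3
tcp_pos: [0.5715, -0.1309, 0.1433]
tool_rot: [0.186, 0.983, -0.0, 0.0]
force: [0.2, -0.3, -0.5]
finger_gap: 0.391
gripper_force: 31.1
```

Run:
```python
from h import *
np.set_printoptions(precision=4,suppress=True)
s=manip.sense();a=manip.snapshot("wrist");b=manip.snapshot("side");C=cam("side")
tcp=s["tcp_pos"];M=R.from_quat(s["tool_rot"]).as_matrix()
print(tcp,proj(C,tcp),M)
c=np.array([.4623,-.3292,tcp[2]]);print("to cup",1000*M.T@(c-tcp))
A=cv2.resize(a[150:420,140:420],(400,386));
u,v=proj(C,tcp).astype(int);B=cv2.resize(b[v-70:v+70,u-72:u+73],(400,386),interpolation=cv2.INTER_CUBIC)
save("g2",np.hstack([A,B]))
```

```text
[ 0.5715 -0.1309  0.1433] [329.12  208.194] [[-0.931   0.3651  0.0005]
 [ 0.3651  0.931  -0.0006]
 [-0.0007 -0.0003 -1.    ]]
to cup [  29.2726 -224.4609    0.0556]
```

View pics/g2.png

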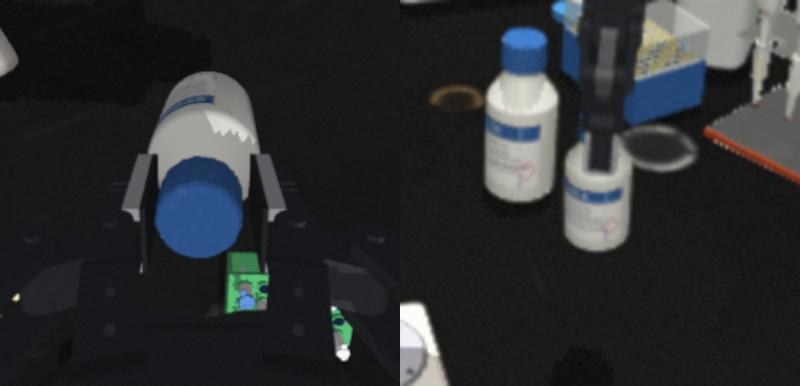

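The bottle is held upright and sits in the grip as it did before the lift. Next I move beside the cup, with an offset so the wrist camera sees it unobstructed.

Emit:
step_arm:
  targets: "-4 -30 -20 0;-8 -60 -20 0;-12 -95 -20 0;-18 -130 -20 0;-24 -165 -20 0;-28 -195 -20 0;-31 -215 -20 0;-31 -224 -20 0;-31 -224 -20 0;-31 -224 -20 0;-31 -224 -20 0"

```text
t: 6.5
tcp_pos: [0.519, -0.3489, 0.1627]
tool_rot: [0.185, 0.983, 0.0, -0.0]
force: [1.4, -0.0, -0.4]
finger_gap: 0.392
gripper_force: 31.3
```

```bash
python3 look.py w2 cup
cat > fitcup.py <<'E'
from h import *
from scipy.optimize import minimize
np.set_printoptions(precision=4,suppress=True)
s=manip.sense();C=cam("wrist",s);M=R.from_quat(s["tool_rot"]).as_matrix()
t=np.linspace(0,2*np.pi,40)
im=cv2.imread("pics/w2.png");blue=cv2.inRange(cv2.cvtColor(im,cv2.COLOR_BGR2HSV),(100,120,60),(125,255,255))
g=proj(C,[.4623,-.3292,.06])
n,l,st,ce=cv2.connectedComponentsWithStats(blue)
for i in range(1,n):
    if st[i,4]<800: continue
    print(st[i],ce[i],g)
    m=l==i
    def sil(p):
        k=np.zeros(m.shape,np.uint8)
        pts=[proj(C,[p[0]+q*np.cos(a),p[1]+q*np.sin(a),h]) for q,h in((.0305,.044),(.0335,.072)) for a in t]
        cv2.fillConvexPoly(k,np.int32(np.round(cv2.convexHull(np.float32(pts))*16)),1,shift=4); return k>0
    f=lambda p:-float((sil(p)&m).sum())/float((sil(p)|m).sum())
    p0=np.array([.4623,-.3292]);r=minimize(f,p0,method="Nelder-Mead",options=dict(initial_simplex=[p0,p0+[.008,0],p0+[0,.008]],xatol=1e-4))
    p=np.r_[r.x,.044];print(p,r.fun,1000*M.T@(p-s["tcp_pos"]))
    cv2.drawContours(im,cv2.findContours(sil(r.x).astype(np.uint8),0,1)[0],-1,(0,255,0),1)
cv2.imwrite("pics/w2f.png",im)
E
python3 fitcup.py
```

```text
6.5 [ 0.519  -0.3489  0.1627] [-0.7706  0.5691  1.4668  0.0005  1.1068 -1.9694]
mark 0.89 [281. 135.] [ 0.4623 -0.329   0.044 ] tool mm [ 60.0107  -2.1638 118.7328]
mask 0.73 (403, 0, 134, 71)
mask 0.69 (191, 34, 174, 181)
[ 242   96   76   78 4623] [279.7921 134.4343] [280.9957 135.8802]
[ 0.4623 -0.3296  0.044 ] -0.9292462311557789 [ 60.1178  -2.1974 118.9724]
[ 248  260   62   71 3478] [279.1147 295.2588] [280.9957 135.8802]
[ 0.4623 -0.3292  0.044 ] -0.0 [ 60.3087  -1.8084 118.9725]
```

View pics/w2f.png

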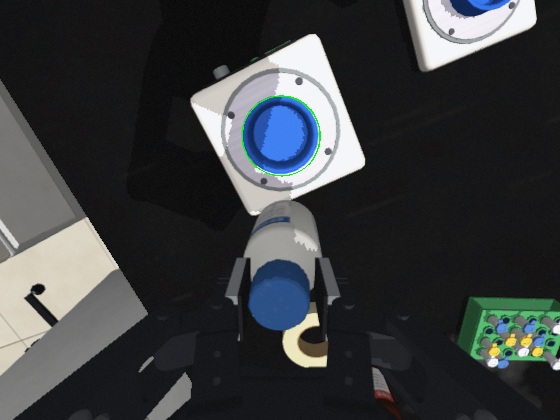

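Run:
```python
from h import *
s=manip.sense();C=cam("wrist",s);M=R.from_quat(s["tool_rot"]).as_matrix();T=np.array(s["tcp_pos"])
t=np.linspace(0,2*np.pi,200)
for dx in(-3,0,3):
    for nm,r,h in(("base",22,0),("captop",14,100),("shoulder",22,60)):
        q=np.array([proj(C,T+M@(np.array([dx+r*np.cos(a),r*np.sin(a),33.7-h])/1000)) for a in t]);print(dx,nm,q.min(0).round(),q.max(0).round())
im=cv2.imread("pics/w2.png")
g=cv2.cvtColor(im,cv2.COLOR_BGR2GRAY);print(g[190:225:1,283]);print(g[215,235:330])
```

```text
-3 base [254. 202.] [313. 257.]
-3 captop [251. 289.] [316. 343.]
-3 shoulder [244. 234.] [323. 304.]
0 base [254. 198.] [313. 253.]
0 captop [251. 283.] [316. 338.]
0 shoulder [244. 229.] [323. 300.]
3 base [253. 194.] [313. 250.]
3 captop [251. 276.] [317. 332.]
3 shoulder [243. 224.] [323. 295.]
[107 186 200 199 201 201 199 198 191 183 126 108 119 125 126 123 116 117
 108 111 117 116 113 112 118 117  89  67  66  68  57  47 112 122 123]
[ 16  23  22  21  21  20  21  21  22  22  21  22  22  21  22  48  89 106
 108 113 112  83  57  50  90 116 111 111 110 106 107 111 113 112 113 112
 108 109 113 118 120 121 121 119 119 118 118 117 117 119 119 122 122 122
 121 122 122 121 122 122 123 121 123 121 122 122 122 120 120 120 120 120
 120 119 118 115 104  84  45  22  20  24  22  22  23  23  22  21  24  21
  22  22  22  21  22]
```

Emit:
step_arm:
  targets: "20 0 0 0;40 -1 0 0;55 -1 0 0;61 -1 0 0;61 -1 0 0;61 -1 0 0;61 -1 20 0;61 -1 38 0;61 -1 50 0;61 -1 60 0;61 -1 68 0;61 -1 68 0"

```text
t: 7.85
tcp_pos: [0.4613, -0.3289, 0.0938]
tool_rot: [0.186, 0.983, 0.001, -0.001]
force: [-1.0, 0.5, -0.8]
finger_gap: 0.394
gripper_force: 31.3
```

Emit:
step_arm:
  targets: "0 0 4 0;0 0 8 0;0 0 11 0;0 0 14 0;0 0 14 0;0 0 14 0"

```text
t: 8.45
tcp_pos: [0.4616, -0.3293, 0.0808]
tool_rot: [0.186, 0.983, -0.0, 0.0]
force: [-0.1, -0.7, -1.0]
finger_gap: 0.394
gripper_force: 31.3
```

No contact so far. I'll go on down gently to the floor.

Emit:
step_arm:
  targets: "0 0 1 0;0 0 2 0;0 0 3 0;0 0 3 0;0 0 3 0"

```text
t: 8.95
tcp_pos: [0.4616, -0.3294, 0.0778]
tool_rot: [0.186, 0.983, -0.0, 0.0]
force: [0.4, -0.3, 0.1]
finger_gap: 0.386
gripper_force: 31.4
```

The force changed by about the bottle's weight, so it's on the floor at the expected height. Now I release it and retreat straight up.

Emit:
step_arm:
  targets: "0 0 0 0;0 0 0 0;0 0 0 0;0 0 0 0;0 0 0 0;0 0 0 0"
  gripper: 0

```text
t: 9.55
tcp_pos: [0.4616, -0.3293, 0.0778]
tool_rot: [0.186, 0.983, -0.0, 0.0]
force: [0.5, 0.6, -0.4]
finger_gap: 0.998
gripper_force: 0.0
```

Emit:
step_arm:
  targets: "0 0 -10 0;0 0 -25 0;0 0 -50 0;0 0 -80 0;0 0 -115 0;-40 0 -130 0;-80 0 -140 0;-80 0 -140 0;-80 0 -140 0;-80 0 -140 0"

```text
t: 10.55
tcp_pos: [0.5347, -0.3575, 0.2172]
tool_rot: [0.186, 0.983, 0.001, -0.001]
force: [-0.2, -0.0, 0.0]
finger_gap: 0.994
gripper_force: 0.0
```

Run:
```python
from h import *
s=manip.sense();C=cam("wrist",s);D=cam("side");t=np.linspace(0,2*np.pi,60)
a=manip.snapshot("wrist").copy();b=manip.snapshot("side").copy();print(s["t"],s["finger_gap"],s["force"])
c=[.4623,-.3296]
for im,K in((a,C),(b,D)):
    q=np.int32([proj(K,[c[0]+.014*np.cos(x),c[1]+.014*np.sin(x),.144]) for x in t]);cv2.polylines(im,[q],True,(0,255,0),1)
def cr(im,K,w):
    u,v=proj(K,c+[.09]).astype(int);u=max(w,u);v=max(w,v);return cv2.resize(im[v-w:v+w,u-w:u+w],(400,400),interpolation=cv2.INTER_CUBIC)
save("f",np.hstack([cr(a,C,90),cr(b,D,75)]))
```

```text
10.55 0.9938655094983656 [-0.24395433 -0.01457757  0.02525754]
```

View pics/f.png

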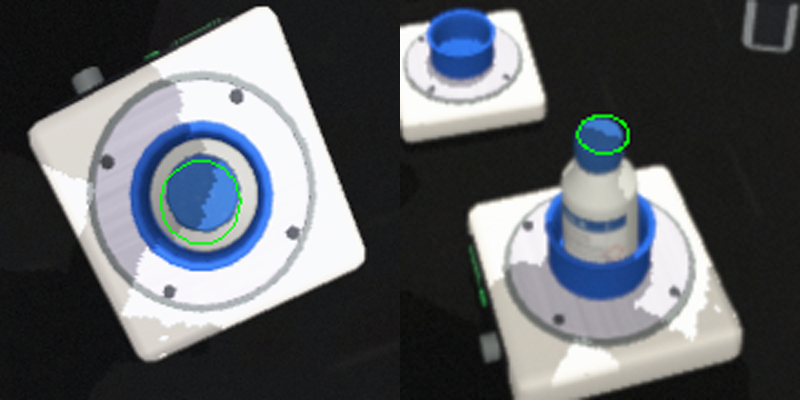

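The bottle stands upright inside the larger cup. Its cap is within a few mm of the ring predicted for z = 144 mm (side crop 602,135), so it's on the floor, and the gripper is clear.

```bash
python3 -c "
from station import manip
print(manip.sign_off())"
```

```text
the job is handed in; nothing more can be done
None
```

The 44 mm bottle (bottle_a) is standing upright on the floor of the larger shaker's blue cup, released with the gripper clear; I left the other two bottles alone and handed the job in at about 10.7 s.

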